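Find the socket for the rotor nut

TASK

Raise the clear lid of the bench centrifuge until it stands straight up (about 90 degrees), well short of its back stop; its stiff hinge keeps it there. Then try the sockets from the mat on the hex nut in the middle of the rotor, standing any that does not fit back upright on the mat or the bench, and push the one that fits fully down over the nut. Finish while still holding that socket in the gripper, seated on the nut, and leave the glove box, wash bottle and beaker where they are.

Things in the scene. Friction and masses are not known exactly. Their poses are not given: they have to be found in the camera images.
- lid (a joint): Lid angle in rad: 0 closed, grows as the front edge rises; 1.571 is upright, back stop at 2.0. Starts 0 to 0.25. Stiff hinge: the lid (0.4 kg) stays where left; lifting at the bar takes about 7 N. A clear pane in a grey frame 190 x 220 x 10 mm, hinged along the far top edge of the case; closed, it covers rotor and nut.
- lid_bar (a point): Middle of the lid's handle: round steel bar 10 mm thick, 110 mm long, parallel to the hinge, in the plane of the lid and 45 mm ahead of its front edge, joined by two rods at its ends; open below and between. 235 mm from the hinge along the lid and 7 mm off square to it. Axes turn with the lid, y along the bar. Gripped across from above, it swivels in the fingers.
- lid_hinge (a point): Middle of the lid's hinge line, 100 mm above the bench, at the far top edge of the case; its y axis is the hinge line.
- centrifuge: Fixed white bench centrifuge, case 190 (x) x 220 (y) x 100 mm high, open on top: a chamber 162 x 192 mm, with rims 14 mm wide; chamber floor 64 mm above the bench. Origin under the centre of the case, on the bench; its front faces -x of its frame.
- rotor: Fixed aluminium rotor disc, 152 mm across, in the middle of the chamber; flat top 18 mm below the rim. A steel hex nut, 24 mm across flats and 16 mm high (its top 3 mm tapering to 19 mm diameter), stands at its centre. Origin on the axis, 16 mm below the foot of the nut; z up, x axis square to one flat of the nut. The rotor does not turn.
- nut_seat (a point): Centre of the foot of the hex nut, on the flat rotor top, 82 mm above the bench: a fully seated socket has its mouth (origin) here. The nut's top is 16 mm above. Axes as the rotor. A socket slides on with its flats within about 8 degrees of the nut's (repeats every 60) and centred within about 1.5 mm.
- socket_a: Steel hex socket, outwardly like socket_b: 36 mm across flats up to z=36, then a 26 mm round neck to z=50; 0.2 kg. Mouth down on the mat. Origin: centre of the mouth (underside); x axis square to a flat. Hex bore 32 deep, flats as outside: 26 mm across in one twin (fits the nut), 20 mm in the other (stops about 15 mm above nut_seat). Which is which is not visible.
- socket_b: Steel hex socket, outwardly like socket_a: 36 mm across flats up to z=36, then a 26 mm round neck to z=50; 0.2 kg. Mouth down on the mat. Origin: centre of the mouth (underside); x axis square to a flat. Hex bore 32 deep, flats as outside: 26 mm across in one twin (fits the nut), 20 mm in the other (stops about 15 mm above nut_seat). Which is which is not visible.
- socket_c: A clearly slimmer hexagonal steel socket, 20 mm across flats outside (bore 13 mm), 50 mm high: much too small for the nut. Stands upright on the mat; origin at the centre of its underside.
- mat: Fixed flat black rubber mat 280 (x) x 120 (y) x 4 mm on the bench; origin at the centre of its underside. The three sockets stand along its middle line (x), one in the middle and one 85 mm to each side (within 5 mm).
- glove_box: Bystander: white glove carton 120 x 230 x 70 mm; origin under its centre.
- wash_bottle: Bystander: white plastic wash bottle, 68 mm diameter, 170 mm high; origin under its centre.
- beaker: Bystander: glass beaker 76 mm across, 90 mm high; origin under its centre.
Not all that is in view belongs to the job. Leave any orange look-alike of the socket_b alone. Leave any green look-alike of the socket_a alone.

How it is judged:
By the outcome, as a careful person would: the job done as asked, in the order asked, and still so for the second after the job is handed in, while the arm keeps its last pose, push and grip.
It also fails if it takes over 72 s, if anything falls off the work surface, if the arm or the gripper's body presses on something with over 40 N, if the wrist force passes 120 N, or if a joint passes its speed limit or range.

ROBOT

A 6-joint arm with a two-finger parallel gripper is mounted at the origin on the work surface. World frame = base frame: x ahead of the robot, y to its left, z up, the work surface at z = 0. Lengths are in m, angles in degrees, forces in N, time in s.
With the tool pointing down it reaches from about 0.4 to 0.825 m from the base axis. Payload 7 kg.
Tool frame: the origin (TCP) lies at the very end of the fingers, on their centre line; the grasp point (between the pads) lies 19 mm behind it; z points along the fingers, y is the line along which they close (so a half turn about z gives the same grasp; the last joint's range is limited). The gripper opens to 88 mm and grips with 3 to 60 N. Pads are 19 mm wide; open, the fingers measure 130 mm over their backs; the gripper's body (78 mm by 193 mm) begins 47 mm behind the grasp point.
Start: joints at [16.507, 20.546, 0.682, 0, -70.136, -16.507], TCP at [0.675, -0, 0.227] pointing down, gripper open.
Joint ranges: [-176.03, 176.03], [-82.01, 121.73], [-58.28, 71.71], [-173.87, 95.51], [-174.79, -0.11], [-173.66, 173.66]. Speed limits (degrees/s): [136.94, 136.94, 172.46, 180, 180, 180].

INTERFACE

Orientations are given as [roll, pitch, yaw] about the fixed x, y, z axes, in that order (R = Rz(yaw) Ry(pitch) Rx(roll)).
In Python, from plant import r gives the robot as it stands. The module is installed in compiled form; this text tells all that it offers.
- The arm moves only by the tool jog_arm, never from a script. Its arguments are lists of equal length, an entry for each row: "travel": the shift along the tool's x, y, z each as a share of 50 cm, from -1 to 1, a list of three; "dr": the turn, a rotation vector about the tool's x, y, z each as a share of 360 degrees, from -1 to 1, a list of three; "claw": the opening, from 0 (shut) to 1 (fully open). A call has exactly 10 rows; each row is the pose to reach, as a shift and turn from the pose commanded when the call began, along the tool's axes at that moment, turning the shorter way round; what a row does not reach only later rows make up. A row lasts 1/8 s, in which the tool goes at most 62.5 mm and 10.7 degrees, less where a joint would pass 70% of its speed; a pose out of reach is approached as far as the arm can. A call with a number of a shift or a turn outside -1 to 1 is refused whole. A call with a gripper value outside its range is refused whole. The fingers move at their own pace and stop on an object; "newtons" is the grip in N (left out, the last holds). Time passes only in rows, so rows that repeat a pose let the fingers close, or fill a call up. It gives the time, the measured TCP pose, the force, the opening and the grip force at its end, in the units of the state.
- r.get_state(): the state, without advancing time (a new reading comes with each control period).
- r.capture(name): name is "scene" or "side" or "wrist"; returns a dict with "pixels" (420x560x3 uint8, red, green, blue), "range_z" (420x560 float32, m along the optical axis (not along the pixel's ray), 0 where there is no reading), "fx", "fy", "cx", "cy" (pixels), "position" and "attitude" of the camera in the world; the wrist camera has in their place "hand_eye" (4x4, takes a point from camera to tool coordinates, whose origin is the TCP and whose axes are the flange's). Camera axes: x right, y up, looking along -z (the intrinsics and any distortion apply to the point x, -y, -z); pixel columns grow to the right and rows downward; lengths in m; the calibration is good to about 2 mm. The wrist camera is an equidistant fisheye: a pixel r from the principal point sees the ray r / f radians off the axis. A picture is of the moment at which its call begins: read the wrist's pose just before it.
- r.close_job(): hands the job in; it is judged then, once.
Trained networks look in the newest picture that a camera, given by its name, has taken for a name from the list of things; names that differ only in an ending like _2 or _b are one class to them, and where a whole thing is asked for, a point or a joint stands for the part that bears it (a point fixed in the world has none). Each returns a list of dicts, best first, with "conf" (0 to 1); they miss things now and then, are a little off and sometimes report something else, mostly with a low value. They report only what shows in the picture. A call takes as long as a camera call. They do not tell look-alikes from the thing itself.
- r.boxes_of(name, camera): "extent" ([left, top, right, bottom] in pixels, round what is visible of it).
- r.regions_of(name, camera): "pixels" (420x560 bool, what is visible of it) and "extent" ([left, top, right, bottom] in pixels, round what is visible of it).
- r.tip_of(name, camera): "at" ([column, row] in pixels: a listed point, or the origin of a listed thing).
The state is a dict: "time_s": time; "joints": joint angles; "qd": joint speeds; "joint_torque": joint torques, N m; "tcp_pos": TCP position; "eef_rot": TCP orientation; "contact_force": force on the tool from outside, world axes, zero at the start; "moment": the same for the moment, N m; "gripper_width": finger opening in m; "gripper_force": force on a finger pad.
Only numpy, scipy, OpenCV 4.12 (cv2) and the standard library are available. Lean on these libraries where they do the work, as an engineer would, in place of code of your own. Each camera call takes 0.05 s, during which the arm holds its last target. There are 200 camera calls.

## Working session

There is one attempt and no reset: what is moved stays moved. The work goes in short steps, Python scripts to look and compute and a tool call to move; the robot and the scene stay as the last step left them, time stands still between calls to the robot, and variables do not carry over. Pictures are saved under pics/ and viewed, at most 10 in all, crops included, and the job is handed in when it is done.

Besides the shell and the picture viewer there is one more tool, called as a command line: name --argument value ..., lists and objects as JSON in quotes. jog_arm: Moves the arm, as the interface text tells. Its arguments: {"type":"object","properties":{"travel":{"type":"array"},"dr":{"type":"array"},"claw":{"type":"array"},"newtons":{"type":"number"}},"required":["travel","dr","claw"]}

```bash
mkdir -p pics
cat > h.py <<'E'
import numpy as np, cv2
from plant import r
from scipy.spatial.transform import Rotation as R
def cloud(c):
    # world points for fixed camera
    d=c['range_z']; v,u=np.mgrid[0:420,0:560]
    P=np.stack([(u-c['cx'])/c['fx']*d, -(v-c['cy'])/c['fy']*d, -d],-1)
    A=np.array(c['attitude'])
    M=A if A.shape==(3,3) else R.from_euler('xyz',A,degrees=True).as_matrix()
    W=P@M.T+np.array(c['position']); W[d==0]=np.nan
    return W
def cap(n):
    c=r.capture(n); return c
def save(n,img): cv2.imwrite('pics/'+n,cv2.cvtColor(img,cv2.COLOR_RGB2BGR))
E
python3 - <<'E'
from h import *
for n in ('scene','side'):
    c=cap(n); save(n+'0.png',c['pixels']); print(n,{k:c[k] for k in c if k not in('pixels','range_z')})
    W=cloud(c)
    for t in ['lid','lid_bar','lid_hinge','centrifuge','socket_a','socket_c','mat','rotor','nut_seat','glove_box','wash_bottle','beaker']:
        try:
            b=r.boxes_of(t,n); print(t,'box',[(round(x['conf'],2),[int(q) for q in x['extent']]) for x in b[:5]])
        except Exception as e: print(t,e)
        try:
            p=r.tip_of(t,n); print('   tip',[(round(x['conf'],2),[int(q) for q in x['at']],W[int(x['at'][1]),int(x['at'][0])].round(3).tolist()) for x in p[:5]])
        except Exception as e: print(t,e)
print(r.get_state())
E
```

```text
scene {'fx': 424.0254684118041, 'fy': 424.0254684118041, 'cx': 280.8373127143955, 'cy': 215.44806553453117, 'position': array([1.17000199, 0.25610555, 0.9826054 ]), 'attitude': array([ 3.64899743e+01, -4.55147535e-02,  1.15651083e+02])}
lid box [(0.63, [276, 179, 381, 277])]
lid it knows: beaker, centrifuge, glove_box, lid_bar, lid_hinge, mat, nut_seat, rotor, socket, wash_bottle
lid_bar box [(0.82, [275, 178, 381, 276])]
   tip [(0.58, [217, 286], [0.816, -0.082, 0.07]), (0.56, [344, 186], [0.435, 0.09, 0.121])]
lid_hinge box [(0.74, [275, 181, 383, 275])]
   tip [(0.62, [317, 261], [0.664, 0.111, 0.097])]
centrifuge box [(0.33, [130, 135, 161, 188])]
   tip []
socket_a box [(0.65, [201, 185, 219, 202]), (0.57, [216, 161, 233, 181]), (0.45, [187, 144, 203, 166]), (0.42, [190, 209, 205, 221])]
   tip [(0.78, [211, 194], [0.558, -0.26, 0.038]), (0.75, [223, 176], [0.476, -0.269, 0.029]), (0.64, [197, 217], [0.64, -0.257, 0.028]), (0.6, [195, 160], [0.449, -0.387, 0.019])]
socket_c box [(0.65, [201, 185, 219, 202]), (0.57, [216, 161, 233, 181]), (0.45, [187, 144, 203, 166]), (0.42, [19
[... 2700 characters left out ...]
time_s': 2.4, 'joints': array([ 1.65072118e+01,  2.05474384e+01,  6.81283198e-01, -2.66675979e-04,
       -7.01364035e+01, -1.65067544e+01]), 'qd': array([-0.0829634 , -0.04706646, -0.10458454, -0.00936712,  0.02055819,
       -0.09396718]), 'joint_torque': array([-2.16399152e-03, -5.82365620e+01,  2.93295228e+01,  7.00271890e+00,
        1.22697110e-02, -1.69361476e-05]), 'tcp_pos': array([ 6.74968857e-01, -1.60353454e-05,  2.26543084e-01]), 'eef_rot': array([ 1.79997475e+02, -4.86536715e-04, -8.99996332e+01]), 'contact_force': array([ 0.14270466, -0.17206909, -0.29694458]), 'moment': array([-0.02526777, -0.02116038, -0.03261314]), 'gripper_force': 0.0, 'gripper_width': 0.08755035833143865}
```

View pictures.

View pics/scene0.png

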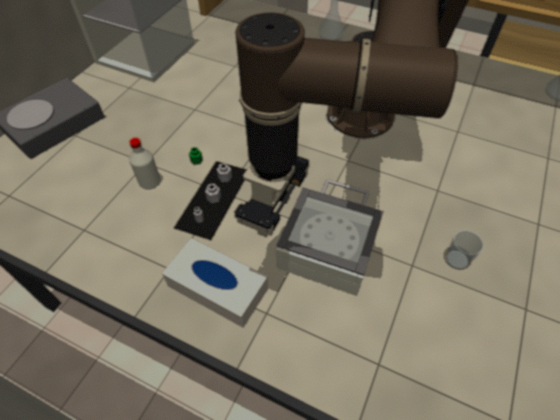

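View pics/side0.png

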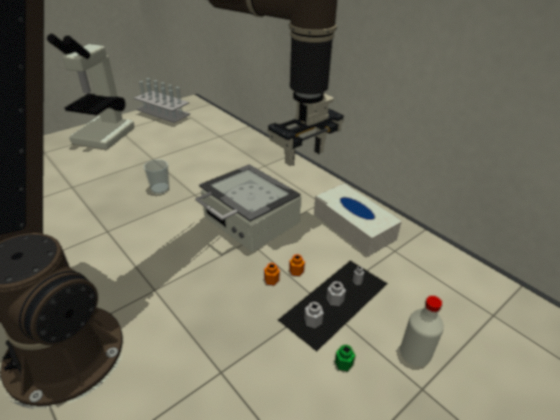

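Run:
```python
from h import *
for n in ('scene','side'):
    c=cap(n); W=cloud(c); np.save('pics/'+n+'_W.npy',W)
    print(n)
    for t in ('socket_a',):
        for g in r.regions_of(t,n)[:6]:
            p=W[g['pixels']]; p=p[~np.isnan(p[:,0])]; col=np.median(c['pixels'][g['pixels']],0)
            z=np.percentile(p[:,2],95); q=p[p[:,2]>0.046]
            print(round(g['conf'],2),[int(x) for x in g['extent']],col,'ztop',z.round(3),len(q),q.mean(0).round(4) if len(q) else None)
    m=(W[...,2]>0.085)&(W[...,0]>0.40)&(W[...,0]<0.72)&(W[...,1]>-.05)&(W[...,1]<.26)&(W[...,2]<.17)
    p=W[m]
    # frame plane: darkish pixels
    for _ in range(4):
        A=np.c_[p[:,:2],np.ones(len(p))]; k=np.linalg.lstsq(A,p[:,2],rcond=None)[0]; e=p[:,2]-A@k
        s=max(1.5*np.median(abs(e)),.002); p=p[abs(e)<s]
    print('plane',k.round(4),len(p),p.min(0).round(3),p.max(0).round(3))
    rect=cv2.minAreaRect(p[:,:2].astype(np.float32)); print(rect, cv2.boxPoints(rect).round(3).tolist())
    for t in('lid_bar',):
        for g in r.regions_of(t,n)[:2]:
            print(t,g['conf'],g['extent'])
    for x in np.arange(.40,.70,.02):
        q=W[m]; q=q[abs(q[:,0]-x)<.01]
        if len(q): print(round(x,2),len(q),np.percentile(q[:,2],[10,50,90]).round(3),np.percentile(q[:,1],[2,98]).round(3))
```

```text
scene
0.58 [190, 149, 203, 164] [ 8. 64. 21.] ztop 0.05 26 [ 0.438 -0.393  0.049]
0.55 [203, 182, 223, 200] [80. 75. 73.] ztop 0.054 61 [ 0.5458 -0.2649  0.0521]
0.55 [192, 207, 203, 221] [73.  70.5 67. ] ztop 0.054 24 [ 0.6304 -0.2603  0.0516]
0.51 [215, 161, 232, 181] [81. 78. 75.] ztop 0.054 49 [ 0.461  -0.2752  0.0518]
plane [-0.0711 -0.0039  0.1551] 3521 [ 0.427 -0.009  0.105] [0.674 0.222 0.126]
((0.5483189821243286, 0.10497388243675232), (0.23988263309001923, 0.22004185616970062), 4.216522693634033) [[0.42100000381469727, 0.20600000023841858], [0.43700000643730164, -0.014000000432133675], [0.6759999990463257, 0.004000000189989805], [0.6600000262260437, 0.2240000069141388]]
lid_bar 0.61 [273.8, 178.0, 382.9, 271.8]
0.42 29 [0.121 0.124 0.125] [0.067 0.154]
0.44 162 [0.119 0.122 0.125] [0.039 0.156]
0.46 49 [0.119 0.121 0.124] [0.039 0.186]
0.48 354 [0.119 0.121 0.123] [0.004 0.207]
0.5 588 [0.116 0.119 0.122] [-0.003  0.208]
0.52 564 [0.114 0.117 0.12 ] [-0.002  0.208]
0.54 576 [0.113 0.116 0.119] [-0.001  0.21 ]
0.56 595 [0.112 0.115 0.118] [0.001 0.213]
0.58 616 [0.111 0.113 
[... 1074 characters left out ...]
]
lid_bar 0.7 [195.9, 166.0, 301.8, 220.6]
lid_bar 0.3 [194.8, 163.9, 302.6, 252.5]
0.42 56 [0.12  0.123 0.126] [0.062 0.149]
0.44 113 [0.12  0.124 0.126] [0.035 0.151]
0.46 51 [0.117 0.122 0.125] [0.036 0.204]
0.48 601 [0.09  0.117 0.123] [-0.006  0.203]
0.5 397 [0.099 0.12  0.123] [-0.011  0.202]
0.52 386 [0.1   0.117 0.12 ] [-0.011  0.203]
0.54 378 [0.101 0.117 0.119] [-0.009  0.204]
0.56 354 [0.101 0.115 0.118] [-0.008  0.206]
0.58 345 [0.101 0.114 0.117] [-0.005  0.206]
0.6 332 [0.103 0.113 0.116] [-0.005  0.211]
0.62 316 [0.108 0.112 0.115] [-0.003  0.21 ]
0.64 346 [0.108 0.112 0.114] [-0.002  0.212]
0.66 245 [0.104 0.112 0.114] [-0.     0.206]
0.68 17 [0.087 0.099 0.111] [0.    0.046]
```

Candidates: the steel large sockets are at side px (313,316) and (335,294), both on the black mat. The slim steel one at (360,274) is socket_c. The green one at (345,357) and the two orange ones at (271,273) and (297,264) stand off the mat, so they are look-alikes to leave alone. The lid bar is at side (209,206) and measures (0.434, 0.096, 0.12).

jog_arm --travel '[[-0.03, 0.08, 0.02], [-0.06, 0.16, 0.04], [-0.1, 0.25, 0.06], [-0.13, 0.33, 0.08], [-0.16, 0.41, 0.1], [-0.193, 0.483, 0.113], [-0.193, 0.483, 0.113], [-0.193, 0.483, 0.113], [-0.193, 0.483, 0.113], [-0.193, 0.483, 0.113]]' --dr '[[0, 0, -0.004], [0, 0, -0.008], [0, 0, -0.012], [0, 0, -0.012], [0, 0, -0.012], [0, 0, -0.012], [0, 0, -0.012], [0, 0, -0.012], [0, 0, -0.012], [0, 0, -0.012]]' --claw '[0.41, 0.41, 0.41, 0.41, 0.41, 0.41, 0.41, 0.41, 0.41, 0.41]' --newtons 40

```text
time_s: 3.95
tcp_pos: [0.434, 0.0962, 0.1699]
eef_rot: [180.0, -0.0, -85.7]
contact_force: [0.4, 0.2, -0.9]
gripper_width: 0.0359
gripper_force: 0.0
```

```bash
cat >> h.py <<'E'
def wcloud():
    s=r.get_state(); c=r.capture('wrist'); d=c['range_z']; v,u=np.mgrid[0:420,0:560]
    x=(u-c['cx'])/c['fx']; y=(v-c['cy'])/c['fy']; th=np.hypot(x,y); k=np.tan(np.minimum(th,1.4))/np.maximum(th,1e-9)
    P=np.stack([x*k*d,-y*k*d,-d],-1)   # camera frame (y up, -z fwd)
    H=np.array(c['hand_eye']); T=P@H[:3,:3].T+H[:3,3]
    M=R.from_euler('xyz',s['eef_rot'],degrees=True).as_matrix()
    W=T@M.T+s['tcp_pos']; W[(d==0)|(th>1.3)]=np.nan
    return s,c,W,T
def to(p,yaw,s=None):
    "shares for tool-down move to world p, with tool yaw"
    s=s or r.get_state(); M=R.from_euler('xyz',s['eef_rot'],degrees=True)
    rv=(M.inv()*R.from_euler('xyz',[180,0,yaw],degrees=True)).as_rotvec(degrees=True)
    print('travel',(M.inv().apply(np.array(p)-s['tcp_pos'])/.5).round(4),'dr',(rv/360).round(4))
E
python3 - <<'E'
from h import *
s,c,W,T=wcloud(); save('w1.png',c['pixels'])
print(s['time_s'],s['tcp_pos'].round(4),s['eef_rot'].round(2),s['gripper_width'],c['hand_eye'].round(3) if hasattr(c['hand_eye'],'round') else c['hand_eye'])
print([(x['conf'],x['at'],W[int(x['at'][1]),int(x['at'][0])].round(4)) for x in r.tip_of('lid_bar','wrist')])
m=(abs(W[...,2]-.12)<.012)&(W[...,0]<.46)&(W[...,0]>.4)
p=W[m]; print(len(p)); 
for y in np.arange(.03,.17,.01):
    q=p[abs(p[:,1]-y)<.005]
    if len(q): print(round(y,2),len(q),q.mean(0).round(4),np.percentile(q[:,0],[5,95]).round(3),q[:,2].max().round(3))
E
```

```text
3.95 [0.434  0.0962 0.1699] [ 1.7999e+02 -1.0000e-02 -8.5740e+01] 0.035930724068510785 [[ 0.001  0.969  0.247  0.066]
 [ 1.    -0.001  0.001  0.001]
 [ 0.001  0.247 -0.969 -0.158]
 [ 0.     0.     0.     1.   ]]
[(0.9, [285.6, 228.5], array([0.4303, 0.0944, 0.1247]))]
3056
0.04 604 [0.4448 0.041  0.124 ] [0.432 0.458] 0.127
0.05 348 [0.4395 0.0489 0.124 ] [0.43  0.457] 0.127
0.06 252 [0.4339 0.0599 0.1244] [0.429 0.438] 0.127
0.07 247 [0.4331 0.07   0.1244] [0.429 0.438] 0.127
0.08 243 [0.4324 0.08   0.1243] [0.428 0.437] 0.127
0.09 221 [0.4318 0.09   0.1244] [0.427 0.436] 0.127
0.1 216 [0.4312 0.1    0.1244] [0.427 0.436] 0.127
0.11 204 [0.4303 0.11   0.1245] [0.426 0.435] 0.127
0.12 34 [0.4298 0.1161 0.1242] [0.425 0.434] 0.126
0.14 77 [0.4277 0.1423 0.1249] [0.424 0.432] 0.126
0.15 580 [0.4405 0.1499 0.1234] [0.425 0.455] 0.127
0.16 30 [0.4484 0.1557 0.1234] [0.438 0.458] 0.124
```

jog_arm --travel '[[0, 0.005, 0.05], [0, 0.005, 0.1], [0, 0.005, 0.137], [0, 0.005, 0.137], [0, 0.005, 0.137], [0, 0.005, 0.137], [0, 0.005, 0.137], [0, 0.005, 0.137], [0, 0.005, 0.137], [0, 0.005, 0.137]]' --dr '[[0, 0, 0], [0, 0, 0], [0, 0, 0], [0, 0, 0], [0, 0, 0], [0, 0, 0], [0, 0, 0], [0, 0, 0], [0, 0, 0], [0, 0, 0]]' --claw '[0.41, 0.41, 0.41, 0.41, 0.0, 0.0, 0.0, 0.0, 0.0, 0.0]' --newtons 30

```text
time_s: 5.3
tcp_pos: [0.4321, 0.0967, 0.1023]
eef_rot: [-179.9, 0.0, -85.7]
contact_force: [5.2, -2.8, 2.2]
gripper_width: 0.0087
gripper_force: 30.0
```

Run:
```python
from h import *
s=r.get_state(); print(s['tcp_pos'].round(4),s['eef_rot'].round(2),s['contact_force'])
# shares along the arc (tool y = -lid x, tool z down)
t0=np.radians(3.3); f=lambda t:(-235*np.cos(t)+7*np.sin(t),7*np.cos(t)+235*np.sin(t))
x0,z0=f(t0)
for t in np.linspace(t0,np.radians(91),21)[1:]:
    x,z=f(t); print(round(np.degrees(t),1),round(-(x-x0)/500,3),round(-(z-z0)/500,3))
```

```text
[0.4321 0.0967 0.1023] [-1.7988e+02  3.0000e-02 -8.5650e+01] [ 5.15802355 -2.77856971  2.21798016]
7.7 -0.005 -0.036
12.1 -0.012 -0.071
16.5 -0.022 -0.106
20.8 -0.034 -0.139
25.2 -0.049 -0.172
29.6 -0.067 -0.203
34.0 -0.087 -0.233
38.4 -0.109 -0.262
42.8 -0.133 -0.288
47.2 -0.159 -0.313
51.5 -0.187 -0.336
55.9 -0.217 -0.356
60.3 -0.248 -0.374
64.7 -0.28 -0.39
69.1 -0.314 -0.403
73.5 -0.348 -0.414
77.8 -0.383 -0.421
82.2 -0.419 -0.427
86.6 -0.455 -0.429
91.0 -0.491 -0.429
```

jog_arm --travel '[[0, -0.005, -0.036], [0, -0.012, -0.071], [0, -0.022, -0.106], [0, -0.034, -0.139], [0, -0.049, -0.172], [0, -0.067, -0.203], [0, -0.087, -0.233], [0, -0.109, -0.262], [0, -0.133, -0.288], [0, -0.159, -0.313]]' --dr '[[0, 0, 0], [0, 0, 0], [0, 0, 0], [0, 0, 0], [0, 0, 0], [0, 0, 0], [0, 0, 0], [0, 0, 0], [0, 0, 0], [0, 0, 0]]' --claw '[0.0, 0.0, 0.0, 0.0, 0.0, 0.0, 0.0, 0.0, 0.0, 0.0]' --newtons 30

```text
time_s: 6.55
tcp_pos: [0.5055, 0.1019, 0.2566]
eef_rot: [179.4, -0.0, -85.7]
contact_force: [-15.8, 4.0, 5.6]
gripper_width: 0.009
gripper_force: 30.0
```

jog_arm --travel '[[0, -0.028, -0.023], [0, -0.058, -0.043], [0, -0.089, -0.061], [0, -0.121, -0.077], [0, -0.155, -0.09], [0, -0.189, -0.101], [0, -0.224, -0.108], [0, -0.26, -0.114], [0, -0.296, -0.116], [0, -0.328, -0.116]]' --dr '[[0, 0, 0], [0, 0, 0], [0, 0, 0], [0, 0, 0], [0, 0, 0], [0, 0, 0], [0, 0, 0], [0, 0, 0], [0, 0, 0], [0, 0, 0]]' --claw '[0.0, 0.0, 0.0, 0.0, 0.0, 0.0, 0.0, 0.0, 0.0, 0.0]' --newtons 30

```text
time_s: 7.8
tcp_pos: [0.6729, 0.1141, 0.3174]
eef_rot: [179.9, -0.0, -85.7]
contact_force: [-5.7, 0.1, 5.1]
gripper_width: 0.0085
gripper_force: 30.0
```

```bash
cat > lid.py <<'E'
from h import *
s=r.get_state(); print(s['time_s'],s['tcp_pos'].round(4),s['contact_force'].round(1))
for n in('scene','side'):
    W=cloud(cap(n)); m=(W[...,0]>.55)&(W[...,0]<.80)&(W[...,1]>.005)&(W[...,1]<.22)&(W[...,2]>.14)&(W[...,2]<.29)
    p=W[m]; e=np.array([np.cos(np.radians(4.2)),np.sin(np.radians(4.2))]); u=p[:,:2]@e
    if len(p)<30: print(n,len(p)); continue
    k=np.polyfit(p[:,2],u,1)
    for _ in range(5):
        d=u-np.polyval(k,p[:,2]); g=abs(d)<max(.004,1.5*np.median(abs(d))); k=np.polyfit(p[g,2],u[g],1)
    print(n,len(p),g.sum(),'lid angle',90+np.degrees(np.arctan(k[0])),'u at z.1',np.polyval(k,.1),'hinge u',np.dot([.665,.112],e))
E
python3 lid.py
```

```text
7.8 [0.6729 0.1141 0.3174] [-5.7  0.1  5.1]
scene 3472 3401 lid angle 90.61066704677704 u at z.1 0.6801481522198963 hinge u 0.6714168054325594
side 2609 2502 lid angle 89.68835713903596 u at z.1 0.6785648277392908 hinge u 0.6714168054325594
```

jog_arm --travel '[[0, 0, 0], [0, 0, 0], [0, 0, -0.04], [0, 0, -0.1], [0, 0.06, -0.11], [0, 0.12, -0.11], [0.002, 0.18, -0.11], [0.002, 0.207, -0.11], [0.002, 0.207, -0.11], [0.002, 0.207, -0.11]]' --dr '[[0, 0, 0], [0, 0, 0], [0, 0, 0], [0, 0, 0], [0, 0, 0.029], [0, 0, 0.058], [0, 0, 0.087], [0, 0, 0.116], [0, 0, 0.145], [0, 0, 0.17]]' --claw '[0.5, 0.5, 0.5, 0.5, 1, 1, 1, 1, 1, 1]'

```text
time_s: 9.15
tcp_pos: [0.5699, 0.106, 0.371]
eef_rot: [180.0, -0.0, -147.2]
contact_force: [-0.1, -0.7, 0.1]
gripper_width: 0.0873
gripper_force: 0.0
```

```bash
python3 lid.py
python3 - <<'E'
from h import *
s=r.get_state(); print(s['eef_rot'],s['joints']); to([.570,.105,.2],-175.8)
E
```

```text
9.15 [0.5699 0.106  0.371 ] [-0.1 -0.7  0.1]
scene 3913 3766 lid angle 91.24720740621636 u at z.1 0.67985524192176 hinge u 0.6714168054325594
side 2605 2483 lid angle 89.65268754135568 u at z.1 0.6786190044324665 hinge u 0.6714168054325594
[ 1.79971518e+02 -3.63892905e-02 -1.46967246e+02] [ 2.98241273e+01  8.23193908e+00  2.63020773e+00 -2.65259044e-02
 -8.44361957e+01 -8.67888017e+01]
travel [ 0.0009 -0.0016  0.3416] dr [ 0.0001 -0.0001  0.0801]
```

jog_arm --travel '[[0, 0, 0], [0, 0, 0.06], [0, 0, 0.12], [0, 0, 0.2], [0, 0, 0.28], [0.001, -0.002, 0.34], [0.001, -0.002, 0.34], [0.001, -0.002, 0.34], [0.001, -0.002, 0.34], [0.001, -0.002, 0.34]]' --dr '[[0, 0, 0.029], [0, 0, 0.058], [0, 0, 0.08], [0, 0, 0.08], [0, 0, 0.08], [0, 0, 0.08], [0, 0, 0.08], [0, 0, 0.08], [0, 0, 0.08], [0, 0, 0.08]]' --claw '[1, 1, 1, 1, 1, 1, 1, 1, 1, 1]'

```text
time_s: 10.5
tcp_pos: [0.5712, 0.105, 0.2022]
eef_rot: [180.0, 0.1, -175.7]
contact_force: [0.4, 0.6, -0.5]
gripper_width: 0.0877
gripper_force: 0.0
```

Run:
```python
from h import *
s,c,W,T=wcloud(); print(s['tcp_pos'].round(4),s['eef_rot'].round(2),c['fx'],c['cx'],c['cy'])
print([(x['conf'],x['at'],W[int(x['at'][1]),int(x['at'][0])].round(4)) for x in r.tip_of('nut_seat','wrist')+r.tip_of('rotor','wrist')])
m=(abs(W[...,2]-.095)<.008)&(np.hypot(W[...,0]-.57,W[...,1]-.105)<.03)
p=W[m]; print(len(p),p.mean(0),p.min(0),p.max(0)); v,u=np.where(m); print(u.min(),u.max(),v.min(),v.max())
np.save('pics/nut.npy',p)
cx,cy=int(u.mean()),int(v.mean()); im=c['pixels'][cy-50:cy+50,cx-66:cx+67]
save('nut1.png',cv2.resize(im,None,fx=6,fy=6,interpolation=cv2.INTER_CUBIC)); print(cx,cy)
```

```text
[0.5712 0.105  0.2022] [ 1.7996e+02  9.0000e-02 -1.7565e+02] 325.19226210127806 280.19207998782775 209.38407193000077
[(0.9, [284.3, 208.6], array([0.5708, 0.1085, 0.095 ])), (0.85, [282.4, 205.4], array([0.5685, 0.1066, 0.0945])), (0.47, [11.5, 97.9], array([ 0.4643, -0.2609,  0.0232]))]
732 [0.57415478 0.10703955 0.09569616] [0.56152582 0.09456379 0.0870494 ] [0.5885212  0.1197021  0.10052162]
267 297 196 228
282 211
```

View pics/nut1.png

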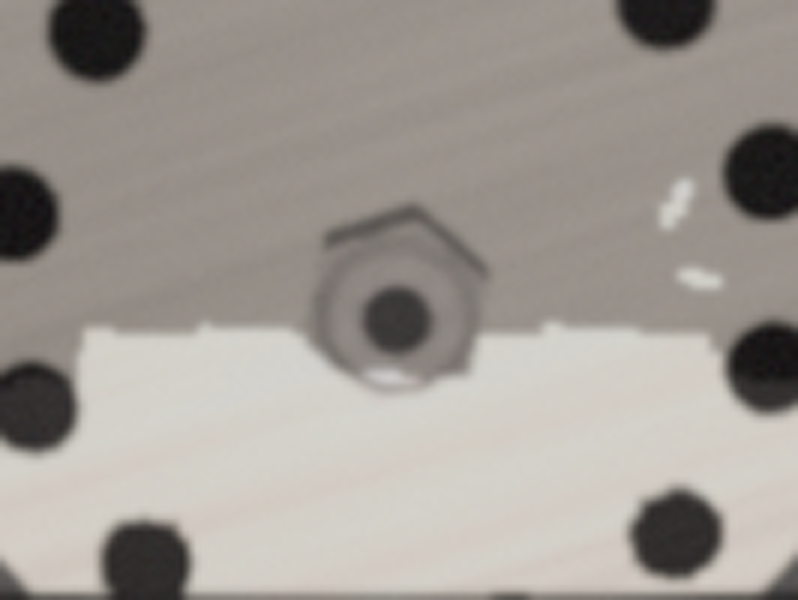

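jog_arm --travel '[[0.03, -0.08, 0], [0.07, -0.19, 0], [0.11, -0.3, 0], [0.15, -0.41, 0], [0.19, -0.52, 0.02], [0.23, -0.63, 0.05], [0.265, -0.71, 0.07], [0.281, -0.747, 0.074], [0.281, -0.747, 0.074], [0.281, -0.747, 0.074]]' --dr '[[0, 0, 0], [0, 0, 0], [0, 0, 0], [0, 0, 0], [0, 0, 0], [0, 0, 0], [0, 0, 0], [0, 0, 0], [0, 0, 0], [0, 0, 0]]' --claw '[1, 1, 1, 1, 1, 1, 1, 1, 1, 1]'

```text
time_s: 11.9
tcp_pos: [0.4591, -0.278, 0.1643]
eef_rot: [-180.0, 0.0, -175.7]
contact_force: [-0.7, 0.4, 0.5]
gripper_width: 0.0872
gripper_force: 0.0
```

```bash
cat >> h.py <<'E'
def ray(c,s,px,z):
    "world point where wrist pixel(s) meet plane z"
    px=np.atleast_2d(px).astype(float); x=(px[:,0]-c['cx'])/c['fx']; y=(px[:,1]-c['cy'])/c['fy']; th=np.hypot(x,y)+1e-12
    D=np.stack([np.sin(th)*x/th,-np.sin(th)*y/th,-np.cos(th)],-1); H=np.array(c['hand_eye'])
    M=R.from_euler('xyz',s['eef_rot'],degrees=True).as_matrix()
    o=M@H[:3,3]+s['tcp_pos']; D=D@H[:3,:3].T@M.T
    return (o+D*((z-o[2])/D[:,2])[:,None])
E
python3 - <<'E'
from h import *
s,c,W,T=wcloud(); print(s['time_s'],s['tcp_pos'].round(4),s['eef_rot'].round(2))
# nut, from the earlier picture
sn=dict(tcp_pos=np.array([.5712,.1050,.2022]),eef_rot=np.array([179.96,.09,-175.65])); f=lambda a,b:[282-66+a/6-.4,211-50+b/6-.4]
print('nut top',ray(c,sn,f(397,320),.098).round(4))
foot=ray(c,sn,[f(327,240),f(413,208),f(487,275),f(470,375)],.090)[:, :2]; d=np.diff(foot,axis=0); print('foot',foot.round(4).tolist(),'edges',(np.degrees(np.arctan2(d[:,1],d[:,0]))%60).round(1),np.hypot(*d.T).round(4))
for g in r.regions_of('socket_a','wrist')[:5]:
    p=W[g['pixels']]; q=p[p[:,2]>.047]
    print(g['conf'],[int(x) for x in g['extent']],len(q), q.mean(0).round(4) if len(q) else None, (q[:,:2].max(0)+q[:,:2].min(0))/2 if len(q) else '')
cx,cy=280,209; save('s1.png',cv2.resize(c['pixels'][cy-75:cy+75,cx-100:cx+100],None,fx=4,fy=4,interpolation=cv2.INTER_CUBIC))
E
```

```text
11.9 [ 0.4591 -0.278   0.1643] [-1.8000e+02  2.0000e-02 -1.7569e+02]
nut top [[0.5753 0.1069 0.098 ]]
foot [[0.5665, 0.0963], [0.5609, 0.1081], [0.5698, 0.1194], [0.5849, 0.1183]] edges [55.2 51.7 55.7] [0.0131 0.0144 0.0151]
0.97 [411, 193, 454, 238] 198 [ 0.4599 -0.1236  0.0565] [ 0.4436961  -0.17019277]
0.79 [138, 143, 180, 187] 575 [ 0.4339 -0.3956  0.0499] [ 0.43381087 -0.39583705]
0.75 [264, 255, 305, 308] 387 [ 0.5451 -0.2666  0.0542] [ 0.54596989 -0.26676188]
0.61 [259, 178, 298, 225] 707 [ 0.458  -0.2775  0.054 ] [ 0.45857657 -0.27752081]
```

View pics/s1.png

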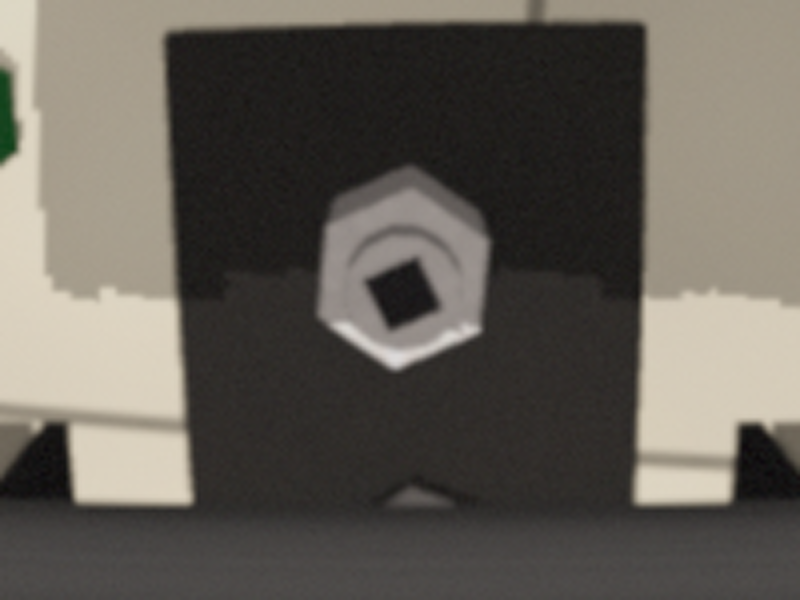

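Run:
```python
from h import *
s,c,W,T=wcloud()
f=lambda a,b:[180+a/4-.4,134+b/4-.4]
h=ray(c,s,[f(*q) for q in [(330,225),(410,188),(490,240),(482,330),(397,370),(318,318)]],.040)[:,:2]
print(h.mean(0).round(4), np.hypot(*(h-h.mean(0)).T).round(4),(np.degrees(np.arctan2(*(h-h.mean(0)).T[::-1]))%60).round(1)); print(ray(c,s,f(403,293),.054).round(4))
to([*h.mean(0),.014],-180.5)
```

```text
[ 0.4591 -0.2769] [0.0206 0.0206 0.021  0.0211 0.0213 0.0214] [57.6  1.1 59.7  0.5 59.8 59.1]
[[ 0.4588 -0.2773  0.054 ]]
travel [0.0005 0.0014 0.3007] dr [-0.      0.0001  0.0136]
```

The crop shows the steel near-left socket at px (280,204), on the black mat and not coloured, so it is one of the large twins. It measures (0.459, -0.277) with its flats at 29.5°. I'll grip it across the flats.

jog_arm --travel '[[0, 0.001, 0.06], [0, 0.001, 0.15], [0, 0.001, 0.23], [0, 0.001, 0.28], [0, 0.001, 0.3], [0, 0.001, 0.3], [0, 0.001, 0.3], [0, 0.001, 0.3], [0, 0.001, 0.3], [0, 0.001, 0.3]]' --dr '[[0, 0, 0.0136], [0, 0, 0.0136], [0, 0, 0.0136], [0, 0, 0.0136], [0, 0, 0.0136], [0, 0, 0.0136], [0, 0, 0.0136], [0, 0, 0.0136], [0, 0, 0.0136], [0, 0, 0.0136]]' --claw '[0.65, 0.65, 0.65, 0.65, 0.65, 0.3, 0.3, 0.3, 0.3, 0.3]' --newtons 40

```text
time_s: 13.3
tcp_pos: [0.4597, -0.2779, 0.0152]
eef_rot: [-180.0, 0.1, 179.4]
contact_force: [-0.5, 1.9, 6.2]
gripper_width: 0.0356
gripper_force: 40.0
```

Run:
```python
from h import *
s=r.get_state(); print(s['tcp_pos'].round(4),s['eef_rot'].round(2),s['contact_force'].round(1),s['gripper_width'],s['gripper_force'])
to([.5755,.107,.2],173.5); to([.5755,.107,.12],173.5)
```

```text
[ 0.4597 -0.2779  0.0152] [-1.7997e+02  1.2000e-01  1.7944e+02] [-0.5  1.9  6.2] 0.03557406237158209 39.96446616947651
travel [-0.2249  0.7719 -0.3694] dr [-0.0001  0.0003  0.0165]
travel [-0.2245  0.772  -0.2094] dr [-0.0001  0.0003  0.0165]
```

jog_arm --travel '[[0, 0, -0.1], [0, 0, -0.21], [-0.03, 0.1, -0.31], [-0.06, 0.21, -0.35], [-0.09, 0.32, -0.37], [-0.125, 0.43, -0.37], [-0.16, 0.54, -0.37], [-0.19, 0.65, -0.37], [-0.215, 0.74, -0.37], [-0.226, 0.772, -0.37]]' --dr '[[0, 0, 0], [0, 0, 0], [0, 0, 0.0165], [0, 0, 0.0165], [0, 0, 0.0165], [0, 0, 0.0165], [0, 0, 0.0165], [0, 0, 0.0165], [0, 0, 0.0165], [0, 0, 0.0165]]' --claw '[0.3, 0.3, 0.3, 0.3, 0.3, 0.3, 0.3, 0.3, 0.3, 0.3]' --newtons 40

```text
time_s: 14.55
tcp_pos: [0.5757, 0.1093, 0.1987]
eef_rot: [180.0, -0.0, 173.6]
contact_force: [-0.4, -0.3, -2.8]
gripper_width: 0.0361
gripper_force: 40.0
```

Run:
```python
from h import *
s,c,W,T=wcloud(); print(s['time_s'],s['tcp_pos'].round(4),s['eef_rot'].round(2),s['gripper_width'],s['contact_force'].round(1))
to([.576,.107,.114],173.5)
save('held1.png',cv2.resize(c['pixels'][135:285,180:380],None,fx=4,fy=4,interpolation=cv2.INTER_CUBIC))
```

```text
14.55 [0.5757 0.1093 0.1987] [ 1.800e+02 -4.000e-02  1.736e+02] 0.03608553412987804 [-0.4 -0.3 -2.8]
travel [-0.0002 -0.0058  0.1692] dr [ 0.     -0.      0.0003]
```

View pics/held1.png

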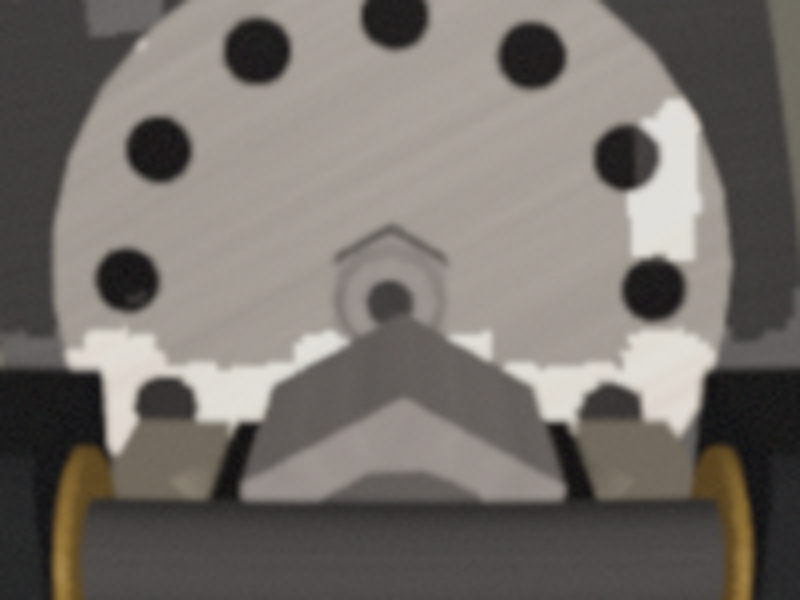

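Crop: the held socket's mouth corner is at (403,318). The nut hole is at (390,300) and its top corner at (391,228), so the hexes are aligned and the nut sits about 2.5 mm to the left. I'll recompute the centre.

Run:
```python
from h import *
s,c,W,T=wcloud(); s0=dict(s,tcp_pos=np.array([.5757,.1093,.1987])); print(s['tcp_pos'].round(4))
for st in (s0,s):
    print(ray(c,st,[277.1,209.6],.098).round(4))
h=ray(c,s0,[[180+a/4-.4,135+b/4-.4] for a,b in[(337,262),(391,228),(447,263)]],.09)[:,:2]; d=np.diff(h,axis=0)
print((np.degrees(np.arctan2(d[:,1],d[:,0]))%60).round(1),np.hypot(*d.T).round(4))
to([.576,.107,.114],173.5)
```

```text
[0.5763 0.1099 0.1986]
[[0.5748 0.107  0.098 ]]
[[0.5753 0.1075 0.098 ]]
[56.2 51.1] [0.0135 0.0139]
travel [-0.0011 -0.0025  0.1691] dr [-0.     -0.0001  0.0002]
```

jog_arm --travel '[[0.001, -0.0055, 0.04], [0.001, -0.0055, 0.1], [0.001, -0.0055, 0.15], [0.001, -0.0055, 0.166], [0.001, -0.0055, 0.166], [0.001, -0.0055, 0.166], [0.001, -0.0055, 0.166], [0.001, -0.0055, 0.166], [0.001, -0.0055, 0.166], [0.001, -0.0055, 0.166]]' --dr '[[0, 0, 0], [0, 0, 0], [0, 0, 0], [0, 0, 0], [0, 0, 0], [0, 0, 0], [0, 0, 0], [0, 0, 0], [0, 0, 0], [0, 0, 0]]' --claw '[0.3, 0.3, 0.3, 0.3, 0.3, 0.3, 0.3, 0.3, 0.3, 0.3]' --newtons 40

```text
time_s: 15.9
tcp_pos: [0.5749, 0.1044, 0.1161]
eef_rot: [180.0, 0.0, 173.5]
contact_force: [0.5, 0.4, -1.7]
gripper_width: 0.0354
gripper_force: 40.0
```

Run:
```python
from h import *
s=r.get_state(); print(s['time_s'],s['tcp_pos'].round(4),s['eef_rot'].round(2),s['contact_force'].round(1)); to([.5757,.107,.0932],173.6)
```

```text
15.9 [0.5749 0.1044 0.1161] [180.     0.   173.49] [ 0.5  0.4 -1.7]
travel [-0.0011  0.0053  0.0459] dr [ 0.      0.     -0.0003]
```

jog_arm --travel '[[-0.001, 0.0053, 0], [-0.001, 0.0053, 0.002], [-0.001, 0.0053, 0.006], [-0.001, 0.0053, 0.01], [-0.001, 0.0053, 0.014], [-0.001, 0.0053, 0.018], [-0.001, 0.0053, 0.021], [-0.001, 0.0053, 0.023], [-0.001, 0.0053, 0.024], [-0.001, 0.0053, 0.024]]' --dr '[[0, 0, 0], [0, 0, 0], [0, 0, 0], [0, 0, 0], [0, 0, 0], [0, 0, 0], [0, 0, 0], [0, 0, 0], [0, 0, 0], [0, 0, 0]]' --claw '[0.3, 0.3, 0.3, 0.3, 0.3, 0.3, 0.3, 0.3, 0.3, 0.3]' --newtons 40

```text
time_s: 17.15
tcp_pos: [0.5765, 0.1068, 0.1074]
eef_rot: [180.0, 0.2, 173.6]
contact_force: [-7.5, -0.6, 24.2]
gripper_width: 0.0355
gripper_force: 40.0
```

jog_arm --travel '[[0.002, 0, 0.001], [0.004, 0, 0.002], [0.004, 0.002, 0.002], [0.002, 0.004, 0.002], [0, 0.003, 0.002], [-0.002, 0.001, 0.002], [-0.001, -0.002, 0.002], [0.002, -0.003, 0.002], [0.004, -0.001, 0.002], [0.002, 0, 0.002]]' --dr '[[0, 0, 0], [0, 0, 0], [0, 0, 0], [0, 0, 0], [0, 0, 0], [0, 0, 0], [0, 0, 0], [0, 0, 0], [0, 0, 0], [0, 0, 0]]' --claw '[0.3, 0.3, 0.3, 0.3, 0.3, 0.3, 0.3, 0.3, 0.3, 0.3]' --newtons 40

```text
time_s: 18.4
tcp_pos: [0.5768, 0.1069, 0.1072]
eef_rot: [180.0, 0.3, 173.6]
contact_force: [-7.6, -3.6, 25.4]
gripper_width: 0.0357
gripper_force: 40.0
```

Laterally captive, yet stopped about 15 mm high: this is the 20 mm twin sitting on the nut's taper. I'll return it to its spot on the mat.

jog_arm --travel '[[0, 0, -0.08], [0, 0, -0.19], [0.02, -0.1, -0.19], [0.04, -0.21, -0.19], [0.06, -0.32, -0.19], [0.08, -0.43, -0.19], [0.1, -0.54, -0.19], [0.12, -0.65, -0.18], [0.14, -0.75, -0.14], [0.148, -0.791, -0.1]]' --dr '[[0, 0, 0], [0, 0, 0], [0, 0, 0], [0, 0, 0], [0, 0, 0], [0, 0, 0], [0, 0, 0], [0, 0, 0], [0, 0, 0], [0, 0, 0]]' --claw '[0.3, 0.3, 0.3, 0.3, 0.3, 0.3, 0.3, 0.3, 0.3, 0.3]' --newtons 40

```text
time_s: 19.65
tcp_pos: [0.4551, -0.2796, 0.1526]
eef_rot: [180.0, 0.0, 173.3]
contact_force: [-0.2, 0.7, -2.3]
gripper_width: 0.0361
gripper_force: 40.0
```

jog_arm --travel '[[0, 0, 0], [0, 0, 0], [0, 0, 0], [0, 0, 0.02], [0, 0, 0.04], [0, 0, 0.06], [0, 0, 0.08], [0, 0, 0.08], [0, 0, 0.08], [0, 0, 0.08]]' --dr '[[0, 0, 0], [0, 0, 0], [0, 0, 0], [0, 0, 0], [0, 0, 0], [0, 0, 0], [0, 0, 0], [0, 0, 0], [0, 0, 0], [0, 0, 0]]' --claw '[0.3, 0.3, 0.3, 0.3, 0.3, 0.3, 0.3, 0.3, 0.3, 0.3]' --newtons 40

```text
time_s: 20.9
tcp_pos: [0.4565, -0.2776, 0.1134]
eef_rot: [-180.0, 0.0, 173.5]
contact_force: [0.3, -0.3, -2.7]
gripper_width: 0.0357
gripper_force: 40.0
```

jog_arm --travel '[[0, 0, 0.06], [0, 0, 0.13], [0, 0, 0.175], [0, 0, 0.188], [0, 0, 0.195], [0, 0, 0.198], [0, 0, 0.198], [0, 0, 0.198], [0, 0, 0.198], [0, 0, 0.198]]' --dr '[[0, 0, 0], [0, 0, 0], [0, 0, 0], [0, 0, 0], [0, 0, 0], [0, 0, 0], [0, 0, 0], [0, 0, 0], [0, 0, 0], [0, 0, 0]]' --claw '[0.3, 0.3, 0.3, 0.3, 0.3, 0.3, 0.3, 0.3, 0.3, 0.3]' --newtons 40

```text
time_s: 22.15
tcp_pos: [0.4569, -0.2777, 0.0152]
eef_rot: [-180.0, 0.1, 173.5]
contact_force: [-2.4, 2.3, 7.3]
gripper_width: 0.0356
gripper_force: 40.0
```

jog_arm --travel '[[0, 0, 0], [0, 0, 0], [0, 0, -0.02], [0, 0, -0.1], [0, 0, -0.2], [-0.04, 0.01, -0.28], [-0.11, 0.025, -0.3], [-0.16, 0.04, -0.3], [-0.173, 0.041, -0.3], [-0.173, 0.041, -0.3]]' --dr '[[0, 0, 0], [0, 0, 0], [0, 0, 0], [0, 0, 0], [0, 0, 0], [0, 0, 0], [0, 0, 0], [0, 0, 0], [0, 0, 0], [0, 0, 0]]' --claw '[0.7, 0.7, 0.7, 0.7, 0.7, 0.7, 0.7, 0.7, 0.7, 0.7]'

```text
time_s: 23.4
tcp_pos: [0.5441, -0.2669, 0.1639]
eef_rot: [180.0, -0.0, 173.5]
contact_force: [0.6, 0.8, 0.0]
gripper_width: 0.061
gripper_force: 0.0
```

Run:
```python
from h import *
s,c,W,T=wcloud(); print(s['time_s'],s['tcp_pos'].round(4),s['eef_rot'].round(2),np.abs(s['qd']).max())
for g in r.regions_of('socket_a','wrist')[:5]:
    p=W[g['pixels']]; q=p[p[:,2]>.047]
    print(g['conf'],[int(x) for x in g['extent']],len(q), q.mean(0).round(4) if len(q) else None)
save('s2.png',cv2.resize(c['pixels'][134:284,180:380],None,fx=4,fy=4,interpolation=cv2.INTER_CUBIC))
```

```text
23.4 [ 0.5441 -0.2669  0.1639] [ 1.8000e+02 -5.0000e-02  1.7349e+02] 1.0625305741364597
0.88 [401, 87, 449, 127] 544 [ 0.4686 -0.1183  0.0501]
0.86 [234, 85, 275, 129] 743 [ 0.4558 -0.2775  0.054 ]
0.62 [110, 81, 160, 127] 552 [ 0.4345 -0.3956  0.0498]
0.6 [256, 173, 304, 228] 711 [ 0.5427 -0.2663  0.0539]
0.59 [388, 158, 437, 204] 547 [ 0.5378 -0.1347  0.0502]
```

View pics/s2.png

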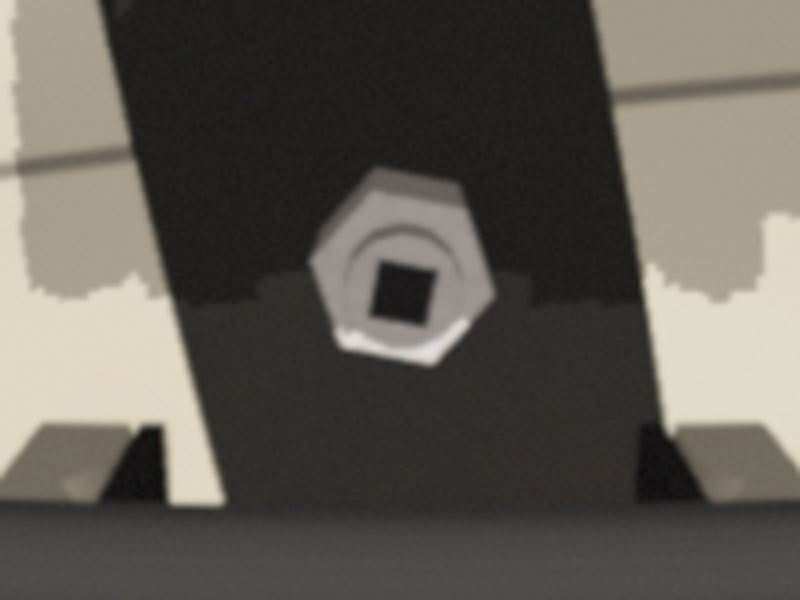

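The crop shows the middle steel socket at px (280,204) on the mat, the other large twin. The first twin stands upright at (0.456, -0.278).

Run:
```python
from h import *
s,c,W,T=wcloud(); print(s['tcp_pos'].round(4))
f=lambda a,b:[180+a/4-.4,134+b/4-.4]
h=ray(c,s,[f(*q) for q in [(374,190),(466,203),(495,293),(435,364),(341,346),(311,262)]],.040)[:,:2]; m=h.mean(0)
print(m.round(4), np.hypot(*(h-m).T).round(4),(np.degrees(np.arctan2(*(h-m).T[::-1]))%60).round(1)); print(ray(c,s,f(404,293),.054).round(4))
a=np.angle(np.exp(6j*np.arctan2(*(h-m).T[::-1])).sum(),deg=True)/6; n=a+30; print('normals mod 60',n%60)
for k in range(-6,7):
    y=n+60*k+90
    if 140<y<220: print('yaw',y); to([*m,.0145],y)
```

```text
[ 0.5436 -0.267   0.164 ]
[ 0.5427 -0.2665] [0.0207 0.0216 0.0208 0.0214 0.0213 0.0209] [11.8 14.2 13.4 12.9 12.  14. ]
[[ 0.5429 -0.2665  0.054 ]]
normals mod 60 43.0331047882913
yaw 193.0331047882913
travel [0.0018 0.0009 0.2992] dr [ 0.     -0.0001 -0.0544]
```

jog_arm --travel '[[0.002, 0.001, 0.03], [0.002, 0.001, 0.06], [0.002, 0.001, 0.15], [0.002, 0.001, 0.23], [0.002, 0.001, 0.28], [0.002, 0.001, 0.299], [0.002, 0.001, 0.299], [0.002, 0.001, 0.299], [0.002, 0.001, 0.299], [0.002, 0.001, 0.299]]' --dr '[[0, 0, -0.028], [0, 0, -0.0544], [0, 0, -0.0544], [0, 0, -0.0544], [0, 0, -0.0544], [0, 0, -0.0544], [0, 0, -0.0544], [0, 0, -0.0544], [0, 0, -0.0544], [0, 0, -0.0544]]' --claw '[0.7, 0.7, 0.7, 0.7, 0.7, 0.7, 0.3, 0.3, 0.3, 0.3]' --newtons 40

```text
time_s: 24.8
tcp_pos: [0.5443, -0.2665, 0.0157]
eef_rot: [-180.0, 0.1, -166.9]
contact_force: [-0.8, 1.3, 6.2]
gripper_width: 0.0359
gripper_force: 40.0
```

Run:
```python
from h import *
s=r.get_state(); print(s['tcp_pos'].round(4),s['eef_rot'].round(2),s['contact_force'].round(1),s['gripper_width'],s['gripper_force'])
to([.5755,.107,.16],173.6)
```

```text
[ 0.5443 -0.2665  0.0157] [-1.7995e+02  9.0000e-02 -1.6692e+02] [-0.8  1.3  6.2] 0.035932176482391796 39.96320083737373
travel [-0.2303  0.7132 -0.2888] dr [-0.0001  0.0003  0.0541]
```

jog_arm --travel '[[0, 0, -0.1], [0, 0, -0.21], [-0.03, 0.1, -0.28], [-0.065, 0.2, -0.289], [-0.1, 0.31, -0.289], [-0.14, 0.42, -0.289], [-0.17, 0.53, -0.289], [-0.205, 0.63, -0.289], [-0.227, 0.695, -0.289], [-0.233, 0.713, -0.289]]' --dr '[[0, 0, 0], [0, 0, 0], [0, 0, 0.028], [0, 0, 0.054], [0, 0, 0.054], [0, 0, 0.054], [0, 0, 0.054], [0, 0, 0.054], [0, 0, 0.054], [0, 0, 0.054]]' --claw '[0.3, 0.3, 0.3, 0.3, 0.3, 0.3, 0.3, 0.3, 0.3, 0.3]' --newtons 40

```text
time_s: 26.05
tcp_pos: [0.5763, 0.1093, 0.1589]
eef_rot: [180.0, -0.0, 173.8]
contact_force: [0.7, 0.2, -1.3]
gripper_width: 0.036
gripper_force: 40.0
```

jog_arm --travel '[[0, 0, 0], [0, 0, 0], [0, 0, 0], [0, 0, 0.02], [0, 0, 0.05], [0, 0, 0.08], [0, 0, 0.08], [0, 0, 0.08], [0, 0, 0.08], [0, 0, 0.08]]' --dr '[[0, 0, 0], [0, 0, 0], [0, 0, 0], [0, 0, 0], [0, 0, 0], [0, 0, 0], [0, 0, 0], [0, 0, 0], [0, 0, 0], [0, 0, 0]]' --claw '[0.3, 0.3, 0.3, 0.3, 0.3, 0.3, 0.3, 0.3, 0.3, 0.3]' --newtons 40

```text
time_s: 27.3
tcp_pos: [0.5767, 0.1074, 0.1195]
eef_rot: [180.0, 0.0, 173.6]
contact_force: [0.8, -0.4, -1.5]
gripper_width: 0.0356
gripper_force: 40.0
```

Run:
```python
from h import *
s=r.get_state(); print(s['time_s'],s['tcp_pos'].round(4),s['eef_rot'].round(2)); to([.577,.107,.107],173.6); to([.577,.107,.0937],173.6)
```

```text
27.3 [0.5767 0.1074 0.1195] [1.7997e+02 4.0000e-02 1.7364e+02]
travel [-0.0007 -0.0008  0.0251] dr [0.0001 0.0001 0.0001]
travel [-0.0007 -0.0008  0.0517] dr [0.0001 0.0001 0.0001]
```

Position is good, so I'll descend gently to about 5 mm below the nut's top.

jog_arm --travel '[[0, 0, 0.006], [0, 0, 0.012], [0, 0, 0.016], [0, 0, 0.02], [0, 0, 0.023], [0, 0, 0.026], [0, 0, 0.029], [0, 0, 0.031], [0, 0, 0.032], [0, 0, 0.032]]' --dr '[[0, 0, 0], [0, 0, 0], [0, 0, 0], [0, 0, 0], [0, 0, 0], [0, 0, 0], [0, 0, 0], [0, 0, 0], [0, 0, 0], [0, 0, 0]]' --claw '[0.3, 0.3, 0.3, 0.3, 0.3, 0.3, 0.3, 0.3, 0.3, 0.3]' --newtons 40

```text
time_s: 28.55
tcp_pos: [0.5764, 0.1073, 0.1031]
eef_rot: [-180.0, -0.0, 173.6]
contact_force: [0.0, 0.6, -0.9]
gripper_width: 0.0356
gripper_force: 40.0
```

It fits: the mouth is now well below the stop height with no force. I'll push down to the seat.

jog_arm --travel '[[0, 0, 0.004], [0, 0, 0.008], [0, 0, 0.012], [0, 0, 0.015], [0, 0, 0.018], [0, 0, 0.02], [0, 0, 0.022], [0, 0, 0.023], [0, 0, 0.023], [0, 0, 0.023]]' --dr '[[0, 0, 0], [0, 0, 0], [0, 0, 0], [0, 0, 0], [0, 0, 0], [0, 0, 0], [0, 0, 0], [0, 0, 0], [0, 0, 0], [0, 0, 0]]' --claw '[0.3, 0.3, 0.3, 0.3, 0.3, 0.3, 0.3, 0.3, 0.3, 0.3]' --newtons 40

```text
time_s: 29.8
tcp_pos: [0.5765, 0.1073, 0.0937]
eef_rot: [180.0, 0.1, 173.7]
contact_force: [-7.5, -0.6, 16.7]
gripper_width: 0.0356
gripper_force: 40.0
```

```bash
python3 lid.py
python3 - <<'E'
from h import *
for n in('scene','side'):
    c=cap(n); W=cloud(c)
    for t in('socket_a','wash_bottle','beaker','glove_box'):
        print(n,t,[(round(g['conf'],2),np.nanmean(W[g['pixels']],0).round(3).tolist(),np.nanpercentile(W[g['pixels']][:,2],95).round(3)) for g in r.regions_of(t,n)[:5]])
    if n=='side': save('end.png',c['pixels'])
E
```

```text
29.8 [0.5765 0.1073 0.0937] [-7.5 -0.6 16.7]
scene 5091 3758 lid angle 91.25651839134748 u at z.1 0.6798287276270965 hinge u 0.6714168054325594
side 3129 1742 lid angle 89.69840849472452 u at z.1 0.678598986484848 hinge u 0.6714168054325594
scene socket_a [(0.73, [0.545, -0.129, 0.029], np.float64(0.051)), (0.7, [0.476, -0.112, 0.032], np.float64(0.051)), (0.59, [0.632, -0.26, 0.029], np.float64(0.053)), (0.54, [0.463, -0.272, 0.031], np.float64(0.054)), (0.52, [0.442, -0.39, 0.029], np.float64(0.05))]
scene wash_bottle [(0.86, [0.585, -0.463, 0.087], np.float64(0.167)), (0.69, [0.676, 0.117, 0.216], np.float64(0.334))]
scene beaker [(0.92, [0.446, 0.428, 0.056], np.float64(0.089))]
scene glove_box [(0.92, [0.802, -0.095, 0.061], np.float64(0.072))]
side socket_a [(0.88, [0.428, -0.402, 0.032], np.float64(0.051)), (0.79, [0.45, -0.285, 0.035], np.float64(0.055)), (0.63, [0.627, -0.266, 0.03], np.float64(0.055)), (0.59, [0.464, -0.126, 0.032], np.float64(0.051)), (0.55, [0.534, -0.142, 0.027], np.float64(0.051))]
side wash_bottle [(0.77, [0.553, -0.487, 0.093], np.float64(0.17)), (0.64, [0.599, 0.07, 0.124], np.float64(0.285))]
side beaker [(0.89, [0.442, 0.416, 0.057], np.float64(0.089)), (0.68, [0.533, -0.276, 0.004], np.float64(0.007))]
side glove_box [(0.81, [0.772, -0.128, 0.054], np.float64(0.072))]
```

View pics/end.png

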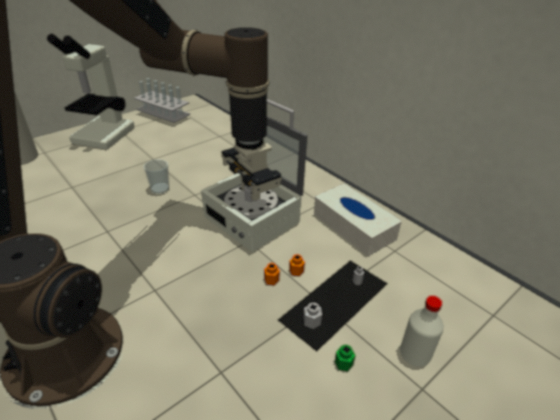

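The end picture shows the lid upright at (290,150), the socket held on the nut at (255,190), and the rejected twin standing upright at (313,316). The bystanders haven't moved. The TCP height of 0.0937 puts the mouth at 0.082, which is seated, with a 17 N push.

```bash
python3 -c "
from plant import r
print(r.close_job())"
```

```text
the job is handed in; nothing more can be done
None
```

The job is handed in: the lid stands upright at about 90°, the socket that fits is fully seated on the nut and still held in the gripper, and the one that didn't fit is back upright on the mat. The glove box, wash bottle and beaker were not touched, and it took about 30 s of the 72 s allowed.

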